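# Offer up the weighing terminal's bezel after freeing its memory cartridge

## Task

The weighing terminal lies open on its back: press its ejector all the way down so that the memory cartridge pops up, pull the cartridge out and set it down in the grey parts tray. Then pick up the dark steel bezel by the bar between its two windows and hold it level over the open case, the way round it already lies, with every corner hole straight above its threaded hole and the bezel hovering about a centimetre above the case without touching it, so that the screws can be started. Finish while still holding it there, and do not knock the other things on the bench about.

Things in the scene. Friction and masses are not known exactly. Their poses are not given: they have to be found in the camera images.
- terminal: open stainless case, fixed, 160 (x) x 210 (y) x 80 mm, open at the top; origin at the centre of its underside, z up, yaw within 0.3 rad of the world. A display module (top 56 mm up) fills its +x half; memory cage and ejector stand in the -x half. Rim and the four screw bosses end at z = 80 mm. A black bracket knob sticks out 20 mm at the middle of each end (+-y), 42 mm up.
- thread0 (a point): mouth of the M5 threaded hole in the corner boss at x -68, y -93, z 80 mm of the terminal
- thread1 (a point): mouth of the threaded hole at x -68, y +93, z 80 mm of the terminal
- thread2 (a point): mouth of the threaded hole at x +68, y +93, z 80 mm of the terminal
- thread3 (a point): mouth of the threaded hole at x +68, y -93, z 80 mm of the terminal
- cage_mouth (a point): centre of the mouth of the memory cage, an upright sleeve 19 (x) x 64 mm (y) at x -35, y -20 mm of the terminal, top 72 mm above the bench (8 mm below the rim). The cartridge stands in it flush with the mouth and cannot be gripped until ejected. On both broad sides (terminal +-x) at least 30 mm from the cartridge's middle is free for fingers above 58 mm.
- ejector_top (a point): centre of the top face of the ejector, a black push slide with a 14 x 14 mm head beside the cage, at x -35, y +36 mm of the terminal, 77 mm above the bench when up; it is pressed straight down, and sticks out above its guide by more than its travel
- ejector (a joint): travel of the ejector: 0 up, 0.012 m fully down; pressing it to the end takes about 5 to 10 N, a spring returns it. A rocker lifts the cartridge 1.6 mm per mm; past about 10.5 mm it snaps over two spring detents and then stays up, some 17 mm proud of the cage, when the ejector is let go.
- cartridge: black plastic memory cartridge, 9 (x) x 50 (y) x 60 mm (z), about 35 g, upright, its lowest 14 mm only 40 mm wide; origin at the centre of its underside, 12 mm above the bench when seated; axes parallel to the terminal's. Once up it pulls straight out with a few newtons, held across its 9 mm; its underside must rise above 80 mm to clear cage and rim.
- cartridge_mid (a point): the middle of the cartridge, 30 mm above its underside
- tray: grey plastic open parts tray, fixed to the bench, 130 (x) x 110 (y) x 25 mm, walls and floor 3 mm; origin at the centre of its underside, empty at the start
- bezel: dark steel cover 172 (x) x 222 (y) x 12 mm, 0.3 to 0.55 kg, 3 mm top sheet and a lip turned down all round, lying top up, yaw within 0.4 rad of the world; origin at the centre of its underside. Two windows 52 (x) x 150 mm (y) at x = +-38 mm leave a cross bar 24 mm wide (x), 12 mm high along y through the centre: grip it across x. Its x goes along the terminal's x.
- hole0 (a point): centre of the bezel's corner hole at x -68, y -93 mm, on the top face (z 12 mm); belongs over thread0
- hole1 (a point): corner hole at x -68, y +93, z 12 mm of the bezel; belongs over thread1
- hole2 (a point): corner hole at x +68, y +93, z 12 mm of the bezel; belongs over thread2
- hole3 (a point): corner hole at x +68, y -93, z 12 mm of the bezel; belongs over thread3
- screwdriver: bystander: black-handled screwdriver, 150 mm, lying beyond the tray
- screw_cup: bystander: small steel cup of screws, 60 mm across, 22 mm high, on the robot's side of the tray
- calculator: bystander: desk calculator 148 x 85 x 20 mm, beyond the terminal and bezel
- stapler: bystander: steel stapler 135 x 34 x 40 mm, beyond the terminal and bezel
- keypad: bystander: flat keypad 52 x 148 x 7 mm, beyond the terminal and bezel
- pen: bystander: pen 150 mm long, beyond the terminal and bezel
- radio: bystander: black two-way radio 36 x 58 x 125 mm standing upright with an aerial up to 210 mm, near the right (-y) edge of the bench

How it is judged:
By the outcome, as a careful person would: the job done as asked, in the order asked, and still so for the second after the job is handed in, while the arm keeps its last pose, push and grip.
It also fails if it takes over 61 s, if anything falls off the work surface, if the arm or the gripper's body presses on something with over 40 N, if the wrist force passes 120 N, or if a joint passes its speed limit or range.

## Robot

A 6-joint arm with a two-finger parallel gripper is mounted at the origin on the work surface. World frame = base frame: x ahead of the robot, y to its left, z up, the work surface at z = 0. Lengths are in m, angles in degrees, forces in N, time in s.
With the tool pointing down it reaches from about 0.4 to 0.825 m from the base axis. Payload 7 kg.
Tool frame: the origin (TCP) lies on the centre line of the jaws, within the pads' length; the fingertips stand 19 mm ahead of it and the grasp point (between the pads) is the TCP; z points along the fingers, y is the line along which they close (so a half turn about z gives the same grasp; the last joint's range is limited). The gripper opens to 88 mm and grips with 3 to 60 N. Pads are 19 mm wide; open, the fingers measure 130 mm over their backs; the gripper's body (78 mm by 193 mm) begins 47 mm behind the grasp point.
Start: joints at [-60.613, 20.546, 0.682, 0, -70.136, -16.507], TCP at [0.15, -0.658, 0.246] pointing down, gripper open.
Joint ranges: [-176.03, 176.03], [-82.01, 121.73], [-58.28, 71.71], [-173.87, 95.51], [-174.79, -0.11], [-173.66, 173.66]. Speed limits (degrees/s): [136.94, 136.94, 172.46, 180, 180, 180].

## Interface

Orientations are given as [roll, pitch, yaw] about the fixed x, y, z axes, in that order (R = Rz(yaw) Ry(pitch) Rx(roll)).
In Python, from plant import * gives the robot as it stands. The module is installed in compiled form; this text tells all that it offers.
- The arm moves only by the tool play_rows, never from a script. Its argument "deltas" is a list of rows, each a list of 6 numbers: the shift along the world's x, y, z scaled (see below), then the turn, a rotation vector about the world's x, y, z scaled (see below). A call has 1 to 10 rows; each row shifts and turns the commanded pose from where the row before left it; what a row does not reach is not made up. The controller multiplies each number of a shift by 800 mm and each number of a turn by 180 degrees. A row lasts 1/10 s, in which the tool goes at most 50 mm and 8.59 degrees, less where a joint would pass 70% of its speed; a pose out of reach is approached as far as the arm can. A call with a number of a shift or a turn outside -1 to 1 is refused whole. A call with a gripper value outside its range is refused whole. "gripper" is the gripper command: -1 is shut, 1 is fully open, values between are in proportion, set as the call begins (left out, the last holds). The fingers move at their own pace and stop on an object; the grip force is fixed at half the most. Time passes only in rows, so rows that do not move let the fingers close. It gives the time, the measured TCP pose, the force, the opening and the grip force at its end, in the units of the state.
- get_obs(): the state, without advancing time (a new reading comes with each control period).
- snapshot(name): name is "scene" or "top" or "wrist"; returns (picture, depth): 384x512x3 uint8, blue, green, red; 384x512 float32, m along the optical axis (not along the pixel's ray), 0 where there is no reading.
- camera_model(name): a dict with "fx", "fy", "cx", "cy" (pixels), "world_to_cam" (4x4, takes a point from world to camera coordinates). Camera axes: x right, y down, z forward; pixel columns grow to the right and rows downward; lengths in m; the calibration is good to about 2 mm. A picture is of the moment at which its call begins: read the wrist's pose just before it. camera_model takes no time and is no camera call; for the wrist camera it gives the pose at the moment of the call.
- close_job(): hands the job in; it is judged then, once.
The state is a dict: "clock": time; "joint_pos": joint angles; "qvel": joint speeds; "tau": joint torques, N m; "tool_pos": TCP position; "orientation": TCP orientation; "force": force on the tool from outside, world axes, zero at the start; "moment": the same for the moment, N m; "opening": finger opening in m; "gripper_force": force on a finger pad.
Only numpy, scipy, OpenCV 4.12 (cv2) and the standard library are available. Lean on these libraries where they do the work, as an engineer would, in place of code of your own. Each camera call takes 0.05 s, during which the arm holds its last target. There are 200 camera calls.

## Working session

There is one attempt and no reset: what is moved stays moved. The work goes in short steps, Python scripts to look and compute and a tool call to move; the robot and the scene stay as the last step left them, time stands still between calls to the robot, and variables do not carry over. Pictures are saved under pics/ and viewed, at most 10 in all, crops included, and the job is handed in when it is done.

Besides the shell and the picture viewer there is one more tool, called after "Emit:" by a JSON object that holds its "name" and its "arguments", one argument or row to a line. play_rows: Moves the arm, as the interface text tells. Its arguments: {"type":"object","properties":{"deltas":{"type":"array","items":{"type":"array","items":{"type":"number","minimum":-1,"maximum":1}}},"gripper":{"type":"number"}},"required":["deltas"]}

```bash
mkdir -p pics; python3 - <<'E'
from plant import *
import cv2,numpy as np
print(get_obs())
for n in ("scene","top"):
    p,d=snapshot(n); cv2.imwrite(f"pics/{n}0.png",p); np.savez(f"pics/{n}0.npz",p=p,d=d)
    m=camera_model(n); print(n,m)
E
```

```text
{'clock': 0.0, 'joint_pos': array([-6.06137634e+01,  2.05918394e+01,  6.33653032e-01, -2.06431548e-02,
       -7.01354400e+01, -1.65071922e+01]), 'qvel': array([ 0.05286692, -0.00165338, -0.06296518,  0.01817673, -0.04993733,
       -0.01979731]), 'tau': array([-3.05928961e-05, -5.82722640e+01,  2.93055940e+01,  6.99694321e+00,
        6.80347293e-03, -1.70673679e-04]), 'tool_pos': array([ 0.15033365, -0.65757581,  0.24461553]), 'orientation': array([ 1.79904718e+02, -7.99925758e-03, -1.67127979e+02]), 'force': array([ 0.13609466,  0.35399624, -0.15233875]), 'moment': array([ 0.09060991,  0.03629232, -0.01509964]), 'gripper_force': 0.0, 'opening': 0.08783246533898541}
scene {'fx': 484.8369427840801, 'fy': 484.8369427840801, 'cx': 257.8466977073695, 'cy': 195.08158068650397, 'world_to_cam': array([[-0.07744952,  0.99677514, -0.0209976 ,  0.1156413 ],
       [ 0.54462139,  0.02465749, -0.83831948, -0.26604929],
       [-0.83509826, -0.07636318, -0.54477477,  2.02819752],
       [ 0.        ,  0.        ,  0.        ,  1.        ]])}
top {'fx': 352.63237602826354, 'fy': 352.63237602826354, 'cx': 257.22457886658265, 'cy': 193.05661241839383, 'world_to_cam': array([[-0.01073606, -0.99937082,  0.03380375, -0.07944727],
       [-0.9977105 ,  0.00844857, -0.06709984,  0.59393832],
       [ 0.06677203, -0.03444674, -0.99717346,  1.02286639],
       [ 0.        ,  0.        ,  0.        ,  1.        ]])}
```

View pics/scene0.png

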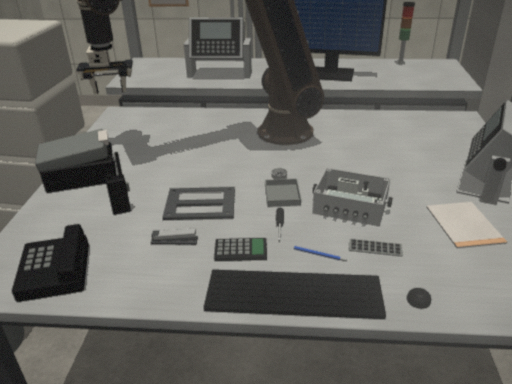

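View pics/top0.png

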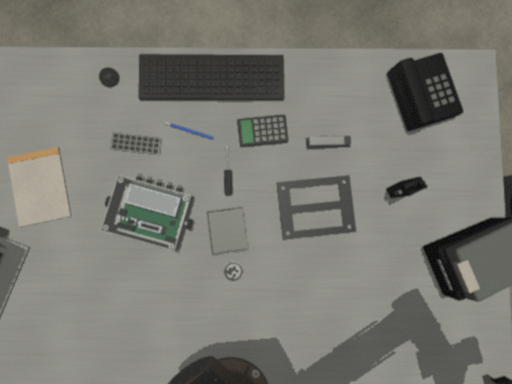

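The scene view looks back at the robot. In the top view the terminal is at about (149,212), the tray at (227,230), the cup at (233,271), the bezel at (316,208) and the radio at (406,188). Next I'll get rough positions.

```bash
cat > h.py <<'E'
from plant import *
import cv2,numpy as np
def ray(m,u,v,z):
    """pixel(s) -> world point on plane z"""
    T=m["world_to_cam"];R=T[:3,:3];c=-R.T@T[:3,3]
    d=R.T@np.array([(u-m["cx"])/m["fx"],(v-m["cy"])/m["fy"],1.])
    return c+d*(z-c[2])/d[2]
def proj(m,P):
    T=m["world_to_cam"];q=T[:3,:3]@np.asarray(P)+T[:3,3]
    return np.array([m["fx"]*q[0]/q[2]+m["cx"],m["fy"]*q[1]/q[2]+m["cy"]])
def depthpts(m,d):
    T=m["world_to_cam"];v,u=np.mgrid[:384,:512]
    q=np.stack([(u-m["cx"])/m["fx"]*d,(v-m["cy"])/m["fy"]*d,d],-1)-T[:3,3]
    return q@T[:3,:3]
E
python3 - <<'E'
from h import *
m=camera_model("top")
for n,u,v,z in [("term",149,212,.08),("tray",227,230,.025),("bezel",316,208,.012),("cup",233,271,.02)]: print(n,ray(m,u,v,z))
f=np.load("pics/top0.npz");W=depthpts(m,f["d"])
for u,v in [(60,120),(320,208),(227,230),(150,195),(115,208)]: print(u,v,W[v,u])
w=camera_model("wrist");T=w["world_to_cam"];print(w, "cam at",-T[:3,:3].T@T[:3,3])
E
```

```text
term [0.53943025 0.2158139  0.08      ]
tray [0.48548187 0.00448818 0.025     ]
bezel [ 0.54741116 -0.26116779  0.012     ]
cup [ 0.36615712 -0.01210449  0.02      ]
60 120 [ 0.82037341  0.50623793 -0.00230789]
320 208 [ 0.5472599  -0.27293161  0.01340007]
227 230 [0.48467737 0.00562606 0.0030028 ]
150 195 [0.58773255 0.21932718 0.05831807]
115 208 [0.55283749 0.32733098 0.02817229]
{'fx': 281.80629647264647, 'fy': 281.80629647264647, 'cx': 256.4956813728768, 'cy': 188.75772981633298, 'world_to_cam': array([[-0.22233126,  0.97496977,  0.00166223,  0.67520216],
       [ 0.93156563,  0.21192976,  0.29541707, -0.03614825],
       [ 0.28767044,  0.06722893, -0.95536694,  0.391142  ],
       [ 0.        ,  0.        ,  0.        ,  1.        ]])} cam at [ 0.07127302 -0.67693686  0.38324061]
```

Emit:
{"name": "play_rows", "arguments": {
  "deltas": [
    [0.03, 0.026, 0.02, 0, 0, 0.036],
    [0.042, 0.036, 0.02, 0, 0, 0.036],
    [0.042, 0.036, 0.01, 0, 0, 0.036],
    [0.042, 0.036, 0, 0, 0, 0.036],
    [0.042, 0.036, 0, 0, 0, 0.036],
    [0.042, 0.036, 0, 0, 0, 0.036],
    [0.042, 0.036, 0, 0, 0, 0.036],
    [0.042, 0.036, 0, 0, 0, 0.036],
    [0.042, 0.036, 0, 0, 0, 0.036],
    [0.042, 0.036, 0, 0, 0, 0.036]
  ],
  "gripper": -1
}}

```text
clock: 1.1
tool_pos: [0.4779, -0.3765, 0.2854]
orientation: [180.0, 0.0, -102.0]
force: [0.4, -1.0, 0.4]
opening: 0.0134
gripper_force: 0.0
```

Emit:
{"name": "play_rows", "arguments": {
  "deltas": [
    [0.042, 0.036, 0, 0, 0, 0.036],
    [0.042, 0.036, 0, 0, 0, 0.03],
    [0, 0, 0, 0, 0, 0],
    [0, 0, 0, 0, 0, 0]
  ]
}}

```text
clock: 1.5
tool_pos: [0.5446, -0.3194, 0.2847]
orientation: [179.9, 0.0, -90.4]
force: [0.1, 0.3, 0.4]
opening: 0.0009
gripper_force: 0.0
```

```bash
python3 - <<'E'
from h import *
import pickle
o=get_obs();m=camera_model("wrist");p,d=snapshot("wrist")
pickle.dump((m,p,d),open("pics/wb.pkl","wb"));cv2.imwrite("pics/wb.png",p)
print(o["clock"],o["tool_pos"],o["orientation"],o["joint_pos"],o["qvel"].max())
T=m["world_to_cam"];print(-T[:3,:3].T@T[:3,3])
E
```

```text
1.5 [ 0.5445654  -0.31935354  0.28473766] [ 1.79920241e+02  2.58317324e-02 -9.03508388e+01] [-1.27067588e+01  1.52847869e+01 -1.68558770e+00 -8.53424277e-03
 -7.31130647e+01  1.23584230e+01] 0.21339283909264734
[ 0.54320859 -0.40080205  0.42320658]
```

View pics/wb.png

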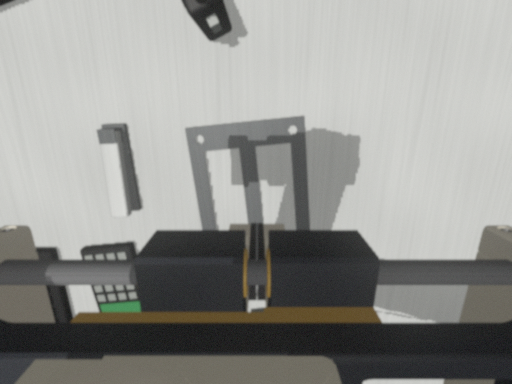

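The bezel's near corners' holes are visible at (200,139) and (292,129); the gripper hides the lower half, so I'll shift +y by 0.1 m to see it whole.

Emit:
{"name": "play_rows", "arguments": {
  "deltas": [
    [0, 0.06, 0, 0, 0, 0],
    [0, 0.06, 0, 0, 0, 0],
    [0, 0, 0, 0, 0, 0],
    [0, 0, 0, 0, 0, 0]
  ]
}}

```text
clock: 1.95
tool_pos: [0.5435, -0.2244, 0.2861]
orientation: [-180.0, -0.0, -90.4]
force: [0.1, 0.4, -0.6]
opening: 0.0007
gripper_force: 0.0
```

```bash
cat >> h.py <<'E'
def shoot(tag,n="wrist"):
    import pickle
    o=get_obs();m=camera_model(n);p,d=snapshot(n)
    pickle.dump((m,p,d,o),open(f"pics/{tag}.pkl","wb"));cv2.imwrite(f"pics/{tag}.png",p)
    print("t",o["clock"],"tcp",o["tool_pos"].round(4),"rpy",o["orientation"].round(2))
    return m,p,d,o
E
python3 - <<'E'
from h import *
m,p,d,o=shoot("bez")
W=depthpts(m,d)
g=cv2.cvtColor(p,cv2.COLOR_BGR2GRAY)
print("bench z",np.median(W[20:60,40:150,2]))
P=ray(m,256,189,0);print(P)
c=p[20:230,130:400];cv2.imwrite("pics/bezc.png",cv2.resize(c,None,fx=2.8,fy=2.8,interpolation=cv2.INTER_CUBIC))
E
```

```text
t 1.95 tcp [ 0.5435 -0.2244  0.2861] rpy [-1.7996e+02 -1.0000e-02 -9.0420e+01]
bench z -0.0005949749389150572
[ 0.54404651 -0.1741378   0.        ]
```

View pics/bezc.png

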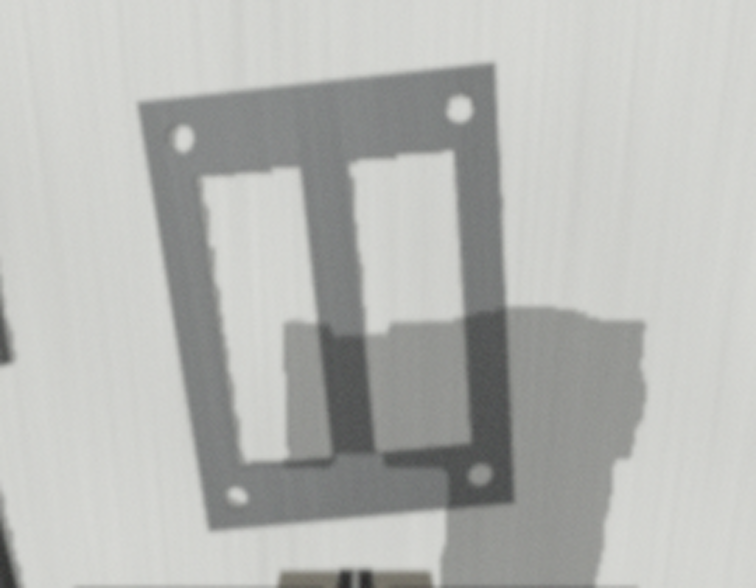

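All four bezel holes are visible (crop px (183,139) h3, (459,109) h0, (236,496) h2, (480,474) h1). I'll measure them by blob centroids, then move on to the terminal.

```bash
cat >> h.py <<'E'
def blob(g,u,v,r=7,bright=True):
    """weighted centroid of the bright (or dark) spot near u,v"""
    for _ in range(3):
        u0,v0=int(round(u)),int(round(v));w=g[v0-r:v0+r+1,u0-r:u0+r+1].astype(float)
        w=w if bright else 255-w
        t=(np.percentile(w,35)+w.max())/2
        k,l,s,c=cv2.connectedComponentsWithStats((w>t).astype(np.uint8));i=1+np.argmax(s[1:,4])
        i=l[r,r] or i
        ww=(w-t)*(l==i);yy,xx=np.mgrid[-r:r+1,-r:r+1]
        u,v=u0+(ww*xx).sum()/ww.sum(),v0+(ww*yy).sum()/ww.sum()
    return u,v,s[i,4]
def fit(model,pts):
    """2D rigid fit: centre, yaw, residuals"""
    A=np.asarray(model,float);B=np.asarray(pts,float)[:,:2];a=A-A.mean(0);b=B-B.mean(0)
    y=np.arctan2((a[:,0]*b[:,1]-a[:,1]*b[:,0]).sum(),(a*b).sum())
    R=np.array([[np.cos(y),-np.sin(y)],[np.sin(y),np.cos(y)]]);c=B.mean(0)-R@A.mean(0)
    return c,np.degrees(y),B-(A@R.T+c)
H4=np.array([[-68,-93],[-68,93],[68,93],[68,-93]])/1000.
E
python3 - <<'E'
from h import *
import pickle
m,p,d,o=pickle.load(open("pics/bez.pkl","rb"));g=cv2.cvtColor(p,cv2.COLOR_BGR2GRAY)
pts=[]
for x,y in [(459,109),(480,474),(236,496),(183,139)]:
    u,v,s=blob(g,130+x/2.8,20+y/2.8);pts.append(ray(m,u,v,.011));print(u,v,s,pts[-1])
c,y,r=fit(H4,pts);print(c,y,(r*1000).round(1))
f=np.load("pics/top0.npz");W=depthpts(camera_model("top"),f["d"])
print("radio",W[188,[390,400,410,420]])
E
```

```text
293.7564245810056 58.61284916201117 64 [ 0.49168817 -0.36068227  0.011     ]
301.04784191367656 189.0733229329173 47 [ 0.4747627  -0.17690944  0.011     ]
214.51129032258063 196.39193548387098 27 [ 0.60838293 -0.16603652  0.011     ]
195.2790500424088 69.18235793044953 47 [ 0.62505728 -0.34859821  0.011     ]
[ 0.54997277 -0.26305661] 5.12716023582112 [[ 1.1  1.1]
 [ 0.8 -0.4]
 [-1.  -1.7]
 [-1.   1. ]]
radio [[ 0.60353064 -0.47639843  0.03986882]
 [ 0.59848898 -0.47882183  0.1013686 ]
 [ 0.59510624 -0.48767383  0.14192614]
 [ 0.59073416 -0.48763313  0.19546748]]
```

Emit:
{"name": "play_rows", "arguments": {
  "deltas": [
    [0, 0.03, 0.02, 0, 0, 0],
    [0, 0.06, 0.02, 0, 0, 0],
    [0, 0.06, 0, 0, 0, 0],
    [0, 0.06, 0, 0, 0, 0],
    [0, 0.06, 0, 0, 0, 0],
    [0, 0.06, 0, 0, 0, 0],
    [0, 0.06, 0, 0, 0, 0],
    [0, 0.06, 0, 0, 0, 0],
    [0, 0.06, 0, 0, 0, 0],
    [0, 0.06, 0, 0, 0, 0]
  ]
}}

```text
clock: 3.0
tool_pos: [0.5446, 0.2313, 0.3175]
orientation: [-180.0, -0.0, -90.6]
force: [1.5, -0.9, 0.4]
opening: 0.0004
gripper_force: 0.0
```

Emit:
{"name": "play_rows", "arguments": {
  "deltas": [
    [0, 0.05, 0, 0, 0, 0],
    [0, 0, 0, 0, 0, 0],
    [0, 0, 0, 0, 0, 0],
    [0, 0, 0, 0, 0, 0]
  ]
}}

```text
clock: 3.4
tool_pos: [0.5446, 0.2695, 0.3172]
orientation: [180.0, -0.0, -90.6]
force: [0.4, -0.9, -1.3]
opening: 0.0001
gripper_force: 0.0
```

```bash
python3 - <<'E'
from h import *
m,p,d,o=shoot("ter")
c=p[:230,130:400];cv2.imwrite("pics/terc.png",cv2.resize(c,None,fx=2.6,fy=2.6,interpolation=cv2.INTER_CUBIC))
E
```

```text
t 3.4 tcp [0.5446 0.2695 0.3172] rpy [ 1.7999e+02 -3.0000e-02 -9.0550e+01]
```

View pics/terc.png

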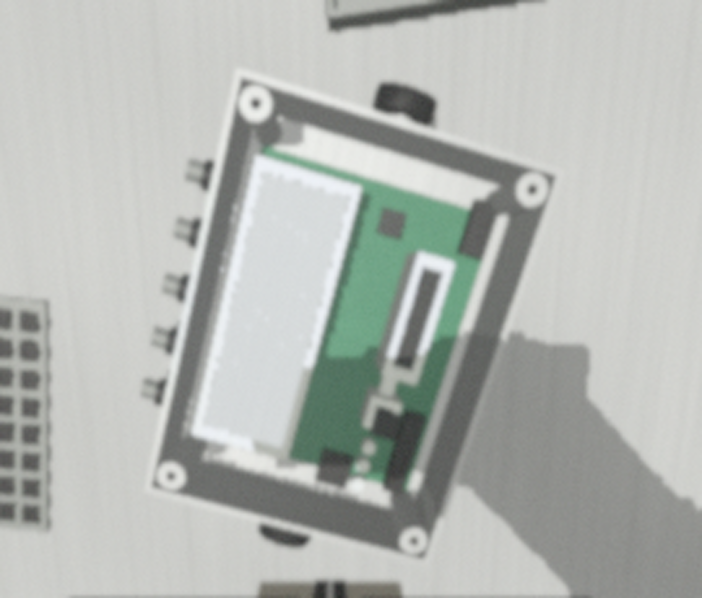

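Terminal seen: bosses at crop px (255,103) t3, (531,189) t0, (171,476) t2, (413,541) t1; cage with cartridge around (420,310), ejector head around (388,422).

```bash
python3 - <<'E'
from h import *
import pickle
m,p,d,o=pickle.load(open("pics/ter.pkl","rb"));g=cv2.cvtColor(p,cv2.COLOR_BGR2GRAY)
pts=[]
for x,y in [(531,189),(413,541),(171,476),(255,103)]:
    u0,v0=130+x/2.6,y/2.6
    u,v,s=blob(g,u0,v0,9);b=blob(g,u,v,4,False)
    pts.append(ray(m,u,v,.08));print((u0,v0),(u,v,s),b,pts[-1])
c,y,r=fit(H4,pts);print(c,y,(r*1000).round(1))
R=lambda a:np.array([[np.cos(a),-np.sin(a)],[np.sin(a),np.cos(a)]])
a=np.radians(y)
for n,q,z in [("cage",(-.035,-.02),.072),("ej",(-.035,.036),.077),("disp",(.04,0),.056)]:
    P=c+R(a)@q;print(n,P,proj(m,[*P,z]),(proj(m,[*P,z])-[130,0])*2.6)
W=depthpts(m,d);print("z bench",np.median(W[150:200,400:480,2]))
P=proj(m,[*(c+R(a)@np.array([.04,0])),.056]).astype(int);print("disp z",W[P[1],P[0]])
for q in pts:
    P=proj(m,q).astype(int);print(W[P[1],P[0],2])
E
```

```text
(334.2307692307692, 72.6923076923077) (np.float64(336.47967040389034), np.float64(72.87991354856139), np.int32(169)) (np.float64(334.23383084577114), np.float64(72.48258706467662), np.int32(8)) [0.443506   0.15501174 0.08      ]
(288.8461538461538, 208.07692307692307) (np.float64(289.0731707317073), np.float64(210.8689024390244), np.int32(184)) (np.float64(291.6304347826087), np.float64(212.84420289855072), np.int32(10)) [0.49780507 0.33773723 0.08      ]
(195.76923076923077, 183.07692307692307) (np.float64(190.24542008843966), np.float64(185.273531269741), np.int32(112)) (np.float64(189.71530249110322), np.float64(185.8185053380783), np.int32(9)) [0.63610365 0.29818166 0.08      ]
(228.0769230769231, 39.61538461538461) (np.float64(227.63002114164905), np.float64(39.488794926004225), np.int32(107)) (np.float64(227.8793103448276), np.float64(39.297413793103445), np.int32(8)) [0.57678761 0.11647153 0.08      ]
[0.53855058 0.22685054] -16.868483108634347 [[-3.  -2.6]
 [-2.7  2.2]
 [ 5.5  2.1]
 [ 0.1 -1.6]]
cage [0.499253   0.21786723] [289.48352989 124.74142756] [414.65717771 324.32771164]
ej [0.51550285 0.27145773] [277.08058814 165.11140997] [382.40952917 429.28966593]
disp [0.57682952 0.2152435 ] [232.1739198  122.48062701] [265.65219148 318.44963023]
z bench -0.0008342512538536981
disp z [0.57717616 0.21469216 0.05449068]
0.08024162604345061
0.07871819464575361
0.0699299600134209
0.07884717383188777
```

```bash
python3 - <<'E'
from h import *
import pickle
m,p,d,o=pickle.load(open("pics/ter.pkl","rb"));g=cv2.cvtColor(p,cv2.COLOR_BGR2GRAY)
for z in (.08,):
    pts=[]
    for x,y in [(531,189),(413,541),(171,476),(255,103)]:
        u,v,s=blob(g,130+x/2.6,y/2.6,3,False);pts.append(ray(m,u,v,z));print((130+x/2.6,y/2.6),u,v,s)
    c,y,r=fit(H4,pts);print(z,c,y,(r*1000).round(1))
R=lambda a:np.array([[np.cos(a),-np.sin(a)],[np.sin(a),np.cos(a)]])
a=np.radians(y)
for n,q,z in [("cage",(-.035,-.02),.072),("ej",(-.035,.036),.077)]:
    P=c+R(a)@q;print(n,P,(proj(m,[*P,z])-[130,0])*2.6)
# cartridge top: dark blob in white mouth, ejector
E
```

```text
(334.2307692307692, 72.6923076923077) 334.24867724867727 72.48148148148148 8
(288.8461538461538, 208.07692307692307) 288.6904761904762 207.5857142857143 6
(195.76923076923077, 183.07692307692307) 195.3561872909699 182.62709030100334 6
(228.0769230769231, 39.61538461538461) 227.87971698113208 39.31367924528302 8
0.08 [0.53749198 0.22448881] -16.345837371405267 [[ 0.2  0.1]
 [ 0.1 -0.2]
 [-0.2 -0.2]
 [-0.1  0.2]]
cage [0.49827798 0.21514741] [416.69539309 318.86731961]
ej [0.51403831 0.26888392] [385.24873022 424.46860191]
```

Terminal fit is accurate to 0.2 mm. The bezel's 1.3% scale error suggests its corners are solid, so the see-through centre lies at about z=6 mm; I'll refit, check heights around the ejector, and align meanwhile.

```bash
python3 - <<'E'
from h import *
import pickle
m,p,d,o=pickle.load(open("pics/bez.pkl","rb"));g=cv2.cvtColor(p,cv2.COLOR_BGR2GRAY)
for z in (.006,.008):
    pts=[ray(m,*blob(g,130+x/2.8,20+y/2.8)[:2],z) for x,y in [(459,109),(480,474),(236,496),(183,139)]]
    c,y,r=fit(H4,pts);print(z,c,y,(r*1000).round(1))
m,p,d,o=pickle.load(open("pics/ter.pkl","rb"));W=depthpts(m,d)
c=np.array([.53749,.22449]);a=np.radians(-16.35);R=np.array([[np.cos(a),-np.sin(a)],[np.sin(a),np.cos(a)]])
L=(W[...,:2]-c)@R;z=W[...,2]*1000
for y0 in range(-56,70,6): print(y0,[int(np.nanmax(np.where((abs(L[...,0]*1000-x0)<2.5)&(abs(L[...,1]*1000-y0)<3),z,0))) for x0 in range(-75,16,5)])
E
```

```text
0.006 [ 0.55007237 -0.26254049] 5.127160235821119 [[ 0.4 -0.1]
 [-0.1  0.6]
 [-0.3 -0.5]
 [-0.  -0. ]]
0.008 [ 0.55003253 -0.26274694] 5.127160235821133 [[ 0.7  0.4]
 [ 0.3  0.2]
 [-0.6 -1. ]
 [-0.4  0.4]]
-56 [80, 11, 12, 11, 11, 11, 12, 11, 11, 10, 11, 16, 15, 17, 15, 11, 11, 55, 55]
-50 [80, 10, 12, 11, 11, 0, 71, 73, 71, 72, 72, 10, 12, 12, 12, 11, 11, 55, 55]
-44 [80, 10, 11, 11, 11, 0, 72, 72, 72, 73, 71, 11, 11, 11, 11, 11, 10, 55, 56]
-38 [79, 11, 12, 11, 11, 0, 72, 72, 72, 73, 71, 12, 12, 11, 11, 12, 11, 55, 55]
-32 [80, 11, 11, 12, 11, 0, 72, 72, 72, 71, 72, 11, 11, 11, 12, 11, 12, 55, 455]
-26 [78, 11, 10, 11, 10, 0, 72, 72, 72, 72, 72, 11, 11, 11, 11, 12, 11, 54, 55]
-20 [367, 9, 11, 11, 12, 0, 71, 73, 72, 73, 72, 11, 11, 12, 11, 11, 12, 55, 56]
-14 [376, 375, 11, 11, 12, 0, 71, 73, 72, 72, 72, 11, 12, 11, 11, 11, 11, 55, 56]
-8 [381, 382, 381, 380, 12, 0, 72, 72, 72, 72, 72, 11, 11, 12, 12, 12, 12, 55, 56]
-2 [381, 382, 396, 397, 382, 382, 382, 380, 72, 388, 388, 388, 388, 11, 12, 12, 11, 56, 56]
4 [380, 10, 395, 402, 407, 407, 407, 407, 382, 388, 389, 388, 388, 388, 388
[... 176 characters left out ...]
13, 414, 414, 413, 414, 388, 388]
22 [79, 397, 11, 11, 12, 11, 11, 31, 33, 32, 407, 407, 10, 393, 405, 412, 413, 414, 414]
28 [80, 10, 11, 11, 10, 10, 48, 76, 77, 77, 49, 310, 311, 316, 380, 381, 387, 393, 411]
34 [79, 10, 23, 25, 25, 24, 48, 77, 78, 77, 48, 11, 10, 367, 339, 375, 317, 310, 56]
40 [80, 10, 25, 25, 25, 24, 0, 388, 77, 77, 49, 10, 11, 366, 12, 367, 11, 310, 55]
46 [79, 11, 24, 25, 26, 24, 0, 0, 0, 47, 47, 11, 11, 358, 358, 357, 11, 55, 56]
52 [80, 10, 26, 25, 25, 24, 0, 0, 10, 11, 12, 11, 345, 344, 356, 10, 11, 54, 56]
58 [80, 11, 26, 26, 25, 24, 11, 23, 24, 13, 10, 11, 11, 11, 345, 11, 11, 55, 56]
64 [79, 10, 25, 25, 24, 23, 12, 23, 23, 23, 11, 11, 12, 11, 11, 10, 11, 54, 57]
```

Emit:
{"name": "play_rows", "arguments": {
  "deltas": [
    [-0.019, 0, -0.03, 0, 0, -0.044],
    [-0.019, -0.001, -0.05, 0, 0, -0.044],
    [0, 0, -0.05, 0, 0, 0],
    [0, 0, -0.05, 0, 0, 0],
    [0, 0, -0.03, 0, 0, 0],
    [0, 0, 0, 0, 0, 0]
  ]
}}

```text
clock: 4.05
tool_pos: [0.5123, 0.2674, 0.1463]
orientation: [179.8, -0.3, -106.4]
force: [-0.3, -0.4, 0.2]
opening: 0.0003
gripper_force: 0.0
```

Emit:
{"name": "play_rows", "arguments": {
  "deltas": [
    [0.002, 0.002, -0.03, 0, 0, 0],
    [0, 0, -0.025, 0, 0, 0],
    [0, 0, -0.005, 0, 0, 0],
    [0, 0, -0.005, 0, 0, 0],
    [0, 0, -0.005, 0, 0, 0],
    [0, 0, -0.004, 0, 0, 0],
    [0, 0, 0, 0, 0, 0],
    [0, 0, 0, 0, 0, 0]
  ]
}}

```text
clock: 4.85
tool_pos: [0.5162, 0.2723, 0.0913]
orientation: [-179.9, 0.1, -106.3]
force: [2.7, -1.8, 4.5]
opening: 0.0002
gripper_force: 2.2
```

Emit:
{"name": "play_rows", "arguments": {
  "deltas": [
    [-0.002, -0.003, -0.005, 0, 0, 0],
    [0, 0, -0.004, 0, 0, 0],
    [0, 0, -0.002, 0, 0, 0],
    [0, 0, 0, 0, 0, 0],
    [0, 0, 0, 0, 0, 0]
  ]
}}

```text
clock: 5.35
tool_pos: [0.5153, 0.2712, 0.0841]
orientation: [-179.8, 0.2, -106.2]
force: [-1.0, 0.5, 16.1]
opening: 0.0002
gripper_force: 8.1
```

Emit:
{"name": "play_rows", "arguments": {
  "deltas": [
    [0, 0, -0.002, 0, 0, 0],
    [0, 0, 0, 0, 0, 0],
    [0, 0, 0, 0, 0, 0]
  ]
}}

```text
clock: 5.65
tool_pos: [0.5154, 0.2712, 0.0838]
orientation: [-179.8, 0.3, -106.2]
force: [-6.0, -1.2, 27.1]
opening: 0.0004
gripper_force: 13.8
```

Emit:
{"name": "play_rows", "arguments": {
  "deltas": [
    [0, 0, 0.01, 0, 0, 0],
    [0, 0, 0.03, 0, 0, 0],
    [0, 0, 0.05, 0, 0, 0],
    [0, 0, 0.05, 0, 0, 0],
    [0, 0, 0, 0, 0, 0],
    [0, 0, 0, 0, 0, 0]
  ]
}}

```text
clock: 6.25
tool_pos: [0.5135, 0.2699, 0.1927]
orientation: [-180.0, 0.1, -106.3]
force: [0.3, -0.6, -0.8]
opening: 0.0007
gripper_force: 0.0
```

```bash
python3 - <<'E'
from h import *
import pickle
m,p,d,o=shoot("cart");W=depthpts(m,d)
c=np.array([.53749,.22449]);a=np.radians(-16.35);R=np.array([[np.cos(a),-np.sin(a)],[np.sin(a),np.cos(a)]])
L=(W[...,:2]-c)@R*1000;z=W[...,2]*1000
k=(abs(L[...,0]+35)<20)&(abs(L[...,1]+20)<40)&(z>78)&(z<100)
print(k.sum(),np.median(z[k]),L[k].min(0),L[k].max(0),np.percentile(L[k],[3,50,97],axis=0))
e=(abs(L[...,0]+35)<6)&(abs(L[...,1]-36)<6)&(z<95);print("ej",np.median(z[e]) if e.any() else None)
P=c+R@np.array([-.035,-.02]);print("cage",P, "delta/0.8",(P-o["tool_pos"][:2])/.8)
E
```

```text
t 6.25 tcp [0.5135 0.2699 0.1927] rpy [-1.7998e+02  1.3000e-01 -1.0629e+02]
655 88.54304965603379 [-39.31532203 -45.02526992] [-30.5749164   4.2951028] [[-39.24313479 -44.23523697]
 [-34.97450748 -21.51865642]
 [-30.67915151   3.06369358]]
ej 75.93007222325835
cage [0.49827532 0.21515145] delta/0.8 [-0.01904635 -0.0684393 ]
```

Emit:
{"name": "play_rows", "arguments": {
  "deltas": [
    [-0.009, -0.034, 0, 0, 0, 0],
    [-0.01, -0.034, 0, 0, 0, 0],
    [0, 0, -0.03, 0, 0, 0],
    [0, 0, -0.03, 0, 0, 0],
    [0, 0, 0, 0, 0, 0],
    [0, 0, 0, 0, 0, 0]
  ],
  "gripper": -0.62
}}

```text
clock: 6.9
tool_pos: [0.498, 0.2146, 0.143]
orientation: [179.9, -0.1, -106.3]
force: [0.7, 1.1, 1.2]
opening: 0.0163
gripper_force: 0.0
```

Emit:
{"name": "play_rows", "arguments": {
  "deltas": [
    [0, 0, -0.025, 0, 0, 0],
    [0, 0, -0.02, 0, 0, 0],
    [0, 0, -0.01, 0, 0, 0],
    [0, 0, -0.0065, 0, 0, 0],
    [0, 0, 0, 0, 0, 0],
    [0, 0, 0, 0, 0, 0]
  ]
}}

```text
clock: 7.5
tool_pos: [0.4989, 0.2154, 0.0953]
orientation: [-180.0, 0.0, -106.3]
force: [0.3, 0.2, -0.3]
opening: 0.0168
gripper_force: 0.0
```

Emit:
{"name": "play_rows", "arguments": {
  "deltas": [
    [0, 0, -0.002, 0, 0, 0],
    [0, 0, 0, 0, 0, 0]
  ]
}}

```text
clock: 7.7
tool_pos: [0.4986, 0.2152, 0.0933]
orientation: [-180.0, 0.0, -106.3]
force: [0.7, -0.1, -0.1]
opening: 0.0166
gripper_force: 0.0
```

Emit:
{"name": "play_rows", "arguments": {
  "deltas": [
    [0, 0, 0, 0, 0, 0],
    [0, 0, 0, 0, 0, 0],
    [0, 0, 0, 0, 0, 0],
    [0, 0, 0, 0, 0, 0],
    [0, 0, 0, 0, 0, 0]
  ],
  "gripper": -1
}}

```text
clock: 8.2
tool_pos: [0.4986, 0.2151, 0.0931]
orientation: [-180.0, 0.0, -106.3]
force: [1.0, -1.0, 1.1]
opening: 0.0087
gripper_force: 30.0
```

Emit:
{"name": "play_rows", "arguments": {
  "deltas": [
    [0, 0, 0.01, 0, 0, 0],
    [0, 0, 0.02, 0, 0, 0],
    [0, 0, 0.03, 0, 0, 0],
    [0, 0, 0.03, 0, 0, 0],
    [0, 0, 0.03, 0, 0, 0],
    [0, 0, 0, 0, 0, 0]
  ]
}}

```text
clock: 8.8
tool_pos: [0.5, 0.2161, 0.193]
orientation: [-179.8, 0.3, -106.2]
force: [-0.0, 0.1, -0.4]
opening: 0.0085
gripper_force: 30.0
```

Cartridge is out (underside about 0.128 m). Locate the tray from the top depth and go there.

```bash
python3 - <<'E'
from h import *
f=np.load("pics/top0.npz");W=depthpts(camera_model("top"),f["d"])
k=(abs(W[...,0]-.485)<.09)&(abs(W[...,1]-.004)<.09)&(W[...,2]>.012)&(W[...,2]<.03)
r=cv2.minAreaRect(W[k][:,:2].astype(np.float32)*1000);print(k.sum(),r)
P=np.array(r[0])/1000;print((P-get_obs()["tool_pos"][:2])/.8)
E
```

```text
206 ((484.4255676269531, 4.3724517822265625), (130.00311279296875, 110.35729217529297), 7.134768962860107)
[-0.01946853 -0.26461593]
```

Emit:
{"name": "play_rows", "arguments": {
  "deltas": [
    [-0.004, -0.03, 0, 0, 0, 0.02],
    [-0.004, -0.055, 0, 0, 0, 0.025],
    [-0.004, -0.055, 0, 0, 0, 0.025],
    [-0.004, -0.055, 0, 0, 0, 0.025],
    [-0.0035, -0.045, 0, 0, 0, 0.024],
    [0, -0.0245, 0, 0, 0, 0],
    [0, 0, -0.03, 0, 0, 0],
    [0, 0, -0.04, 0, 0, 0],
    [0, 0, -0.04, 0, 0, 0],
    [0, 0, 0, 0, 0, 0]
  ]
}}

```text
clock: 9.8
tool_pos: [0.4798, 0.0023, 0.0976]
orientation: [179.6, -0.1, -84.9]
force: [-0.7, 0.4, -0.5]
opening: 0.0089
gripper_force: 30.0
```

Emit:
{"name": "play_rows", "arguments": {
  "deltas": [
    [0.004, 0.002, -0.02, 0, 0, 0],
    [0, 0, -0.01, 0, 0, 0],
    [0, 0, -0.003, 0, 0, 0],
    [0, 0, 0, 0, 0, 0]
  ]
}}

```text
clock: 10.2
tool_pos: [0.4861, 0.0051, 0.0751]
orientation: [-180.0, -0.0, -84.8]
force: [0.1, -0.2, 0.1]
opening: 0.0086
gripper_force: 30.0
```

Emit:
{"name": "play_rows", "arguments": {
  "deltas": [
    [0, 0, -0.005, 0, 0, 0],
    [0, 0, -0.003, 0, 0, 0],
    [0, 0, 0, 0, 0, 0],
    [0, 0, 0, 0, 0, 0]
  ]
}}

```text
clock: 10.6
tool_pos: [0.4861, 0.005, 0.0683]
orientation: [-180.0, -0.0, -84.9]
force: [-0.1, -0.2, -0.3]
opening: 0.0087
gripper_force: 30.0
```

Emit:
{"name": "play_rows", "arguments": {
  "deltas": [
    [0, 0, -0.001, 0, 0, 0],
    [0, 0, 0, 0, 0, 0],
    [0, 0, 0, 0, 0, 0]
  ]
}}

```text
clock: 10.9
tool_pos: [0.486, 0.005, 0.0674]
orientation: [180.0, -0.0, -84.9]
force: [0.3, -0.8, -0.4]
opening: 0.0089
gripper_force: 30.0
```

Emit:
{"name": "play_rows", "arguments": {
  "deltas": [
    [0, 0, -0.001, 0, 0, 0],
    [0, 0, -0.001, 0, 0, 0],
    [0, 0, 0, 0, 0, 0],
    [0, 0, 0, 0, 0, 0]
  ]
}}

```text
clock: 11.3
tool_pos: [0.4866, 0.0051, 0.0669]
orientation: [-179.9, -0.0, -84.8]
force: [-3.0, -1.3, 11.9]
opening: 0.0085
gripper_force: 30.0
```

Emit:
{"name": "play_rows", "arguments": {
  "deltas": [
    [0, 0, 0.0008, 0, 0, 0],
    [0, 0, 0, 0, 0, 0]
  ]
}}

```text
clock: 11.5
tool_pos: [0.4864, 0.0051, 0.0669]
orientation: [-180.0, -0.0, -84.8]
force: [-1.6, -0.3, 6.8]
opening: 0.009
gripper_force: 30.0
```

Emit:
{"name": "play_rows", "arguments": {
  "deltas": [
    [0, 0, 0, 0, 0, 0],
    [0, 0, 0, 0, 0, 0],
    [0, 0, 0, 0, 0, 0]
  ],
  "gripper": -0.72
}}

```text
clock: 11.8
tool_pos: [0.4859, 0.005, 0.0662]
orientation: [180.0, -0.0, -84.9]
force: [-0.2, -0.1, -0.6]
opening: 0.0124
gripper_force: 0.0
```

Emit:
{"name": "play_rows", "arguments": {
  "deltas": [
    [0, 0, 0, 0, 0, 0],
    [0, 0, 0, 0, 0, 0],
    [0, 0, 0.008, 0, 0, 0],
    [0, 0, 0.015, 0, 0, 0],
    [0, 0, 0.03, 0, 0, 0],
    [0, 0, 0.04, 0, 0, 0],
    [0, 0, 0.04, 0, 0, 0],
    [0, 0, 0.04, 0, 0, 0],
    [0, 0, 0, 0, 0, 0]
  ],
  "gripper": -0.4
}}

```text
clock: 12.7
tool_pos: [0.4884, 0.0055, 0.2098]
orientation: [-179.5, 0.1, -84.8]
force: [0.9, -0.1, -0.6]
opening: 0.0264
gripper_force: 0.0
```

```bash
python3 - <<'E'
from h import *
m,p,d,o=shoot("tray1","scene");W=depthpts(m,d)
k=(abs(W[...,0]-.4844)<.062)&(abs(W[...,1]-.0044)<.055)&(W[...,2]>.03)&(W[...,2]<.075)
print(k.sum(),W[k].min(0),W[k].max(0))
u,v=proj(m,[.4844,.0044,.03]).astype(int);cv2.imwrite("pics/tray1c.png",cv2.resize(p[v-60:v+50,u-70:u+130],None,fx=3,fy=3))
print((np.array([.5501,-.2626,.19])-o["tool_pos"])/.8)
E
```

```text
t 12.7 tcp [0.4884 0.0055 0.2098] rpy [-1.7953e+02  7.0000e-02 -8.4810e+01]
154 [ 0.47749967 -0.02073172  0.03018508] [0.50132518 0.02920015 0.06518064]
[ 0.07706522 -0.33518706 -0.02478891]
```

View pics/tray1c.png

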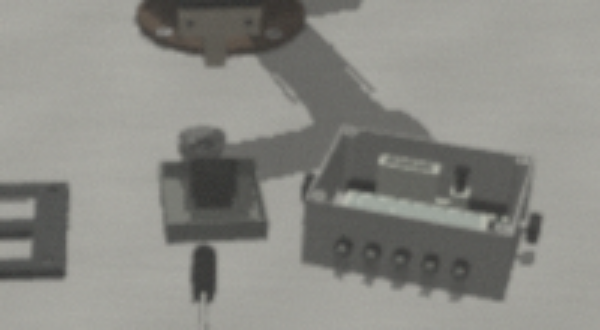

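Cartridge stands upright in the tray (crop (213,185)), the terminal's ejector and empty cage are in place. Now to the bezel.

Emit:
{"name": "play_rows", "arguments": {
  "deltas": [
    [0.009, -0.04, 0, 0, 0, 0],
    [0.012, -0.052, 0, 0, 0, 0],
    [0.012, -0.052, 0, 0, 0, 0],
    [0.012, -0.052, 0, 0, 0, 0],
    [0.012, -0.052, 0, 0, 0, 0],
    [0.012, -0.052, 0, 0, 0, 0],
    [0.008, -0.035, -0.03, 0, 0, 0],
    [0, 0, -0.04, 0, 0, 0],
    [0, 0, 0, 0, 0, 0],
    [0, 0, 0, 0, 0, 0]
  ],
  "gripper": 0
}}

```text
clock: 13.75
tool_pos: [0.547, -0.2629, 0.1483]
orientation: [179.8, 0.0, -84.8]
force: [-0.4, -0.1, 1.3]
opening: 0.0441
gripper_force: 0.0
```

```bash
python3 - <<'E'
from h import *
m,p,d,o=shoot("bez2");g=cv2.cvtColor(p,cv2.COLOR_BGR2GRAY)
c=np.array([.5501,-.2626]);a=np.radians(5.13);R=np.array([[np.cos(a),-np.sin(a)],[np.sin(a),np.cos(a)]])
pts=[]
for i in (0,3):
    u,v=proj(m,[*(c+R@H4[i]),.006]);b=blob(g,u,v,12);pts.append(ray(m,*b[:2],.006));print((u,v),b,pts[-1])
cc,y,r=fit(H4[[0,3]],pts);print(cc,y,r*1000)
print((cc-o["tool_pos"][:2])/.8, o["tool_pos"][2]-.0215)
E
```

```text
t 13.75 tcp [ 0.547  -0.2629  0.1483] rpy [ 1.7985e+02  2.0000e-02 -8.4850e+01]
(np.float64(324.0004150062118), np.float64(88.52268428594627)) (np.float64(323.32192963522556), np.float64(88.454996762357), np.int32(144)) [ 0.49133312 -0.36131012  0.006     ]
(np.float64(179.22607766694523), np.float64(88.53433835644583)) (np.float64(179.02336923389555), np.float64(88.77504572241415), np.int32(95)) [ 0.62633096 -0.34891634  0.006     ]
[ 0.55032972 -0.2625027 ] 5.245463513340849 [[ 0.21630476  0.01985834]
 [-0.21630476 -0.01985834]]
[0.00418197 0.00047612] 0.1267742744625061
```

Emit:
{"name": "play_rows", "arguments": {
  "deltas": [
    [0.004, 0.0005, -0.03, 0, 0, 0.0005],
    [0, 0, -0.04, 0, 0, 0],
    [0, 0, -0.04, 0, 0, 0],
    [0, 0, -0.025, 0, 0, 0],
    [0, 0, -0.01, 0, 0, 0],
    [0, 0, 0, 0, 0, 0],
    [0, 0, 0, 0, 0, 0]
  ]
}}

```text
clock: 14.5
tool_pos: [0.5522, -0.2625, 0.0346]
orientation: [-179.9, -0.1, -84.7]
force: [0.6, 0.5, 0.1]
opening: 0.0442
gripper_force: 0.0
```

Emit:
{"name": "play_rows", "arguments": {
  "deltas": [
    [-0.002, 0, -0.01, 0, 0, 0],
    [0, 0, -0.005, 0, 0, 0],
    [0, 0, 0, 0, 0, 0],
    [0, 0, 0, 0, 0, 0]
  ]
}}

```text
clock: 14.9
tool_pos: [0.5492, -0.2626, 0.0209]
orientation: [180.0, -0.0, -84.8]
force: [-0.3, 0.8, 0.1]
opening: 0.044
gripper_force: 0.0
```

Emit:
{"name": "play_rows", "arguments": {
  "deltas": [
    [0.001, 0, 0, 0, 0, 0],
    [0, 0, 0, 0, 0, 0],
    [0, 0, 0, 0, 0, 0],
    [0, 0, 0, 0, 0, 0],
    [0, 0, 0, 0, 0, 0],
    [0, 0, 0, 0, 0, 0],
    [0, 0, 0, 0, 0, 0]
  ],
  "gripper": -1
}}

```text
clock: 15.6
tool_pos: [0.5504, -0.2626, 0.021]
orientation: [-180.0, -0.0, -84.8]
force: [2.1, -0.3, 0.2]
opening: 0.0238
gripper_force: 30.0
```

Emit:
{"name": "play_rows", "arguments": {
  "deltas": [
    [0, 0, 0.005, 0, 0, 0],
    [0, 0, 0.01, 0, 0, 0],
    [0, 0, 0.02, 0, 0, 0],
    [0, 0, 0.03, 0, 0, 0],
    [0, 0, 0.04, 0, 0, 0],
    [0, 0, 0.04, 0, 0, 0],
    [0, 0, 0.04, 0, 0, 0],
    [0, 0, 0.02, 0, 0, 0],
    [0, 0, 0, 0, 0, 0],
    [0, 0, 0, 0, 0, 0]
  ]
}}

```text
clock: 16.6
tool_pos: [0.5493, -0.2623, 0.1844]
orientation: [180.0, 0.0, -84.8]
force: [0.1, 1.0, -4.6]
opening: 0.0241
gripper_force: 30.0
```

```bash
python3 - <<'E'
from h import *
m,p,d,o=shoot("held");W=depthpts(m,d)
c=p[:260,60:460];cv2.imwrite("pics/heldc.png",cv2.resize(c,None,fx=2,fy=2))
z=W[...,2];k=(z>o["tool_pos"][2]-.03)&(z<o["tool_pos"][2]+.02);k[200:]=0
A=np.c_[W[k][:,:2]-o["tool_pos"][:2],np.ones(k.sum())];print("plane",np.linalg.lstsq(A,z[k]-o["tool_pos"][2],rcond=None)[0],k.sum())
E
```

```text
t 16.6 tcp [ 0.5493 -0.2623  0.1844] rpy [ 1.7998e+02  4.0000e-02 -8.4800e+01]
plane [-0.00043233  0.00011703 -0.00971963] 37894
```

View pics/heldc.png

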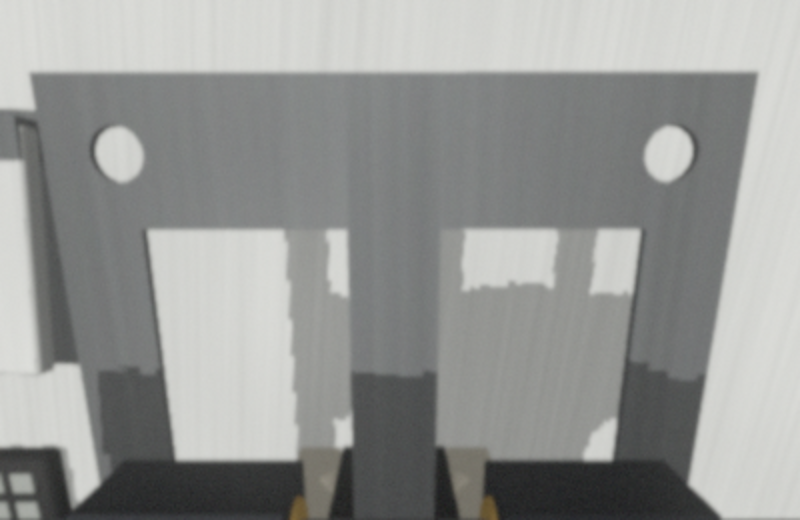

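Held level; the two near holes at crop px (120,153) and (669,153) with dark inner crescents on their outer sides. Measure the bezel in the tool frame and compute the move.

```bash
cat >> h.py <<'E'
def holes(m,p,o,guess,top=-.009):
    """rim centres of the held bezel's near holes (hole0, hole3), in world"""
    g=cv2.GaussianBlur(cv2.cvtColor(p,cv2.COLOR_BGR2GRAY),(3,3),0).astype(int);out=[]
    for u,v in guess:
        r=20;w=g[v-r:v+r+1,u-r:u+r+1];s=np.median(w[[0,1,-1,-2]])
        k,l,st,ce=cv2.connectedComponentsWithStats((abs(w-s)>18).astype(np.uint8))
        i=l[r,r];(x,y),ax,an=cv2.fitEllipse(cv2.findContours((l==i).astype(np.uint8),cv2.RETR_EXTERNAL,cv2.CHAIN_APPROX_NONE)[0][0])
        out.append(ray(m,u-r+x,v-r+y,o["tool_pos"][2]+top));print("hole",u-r+x,v-r+y,ax,st[i,4])
    return out
E
python3 - <<'E'
from h import *
import pickle
m,p,d,o=pickle.load(open("pics/held.pkl","rb"))
P=holes(m,p,o,[(394,76),(120,76)])
c,y,r=fit(H4[[0,3]],P);print("bezel",c,y,(r*1000).round(2),"minus tcp",(c-o["tool_pos"][:2])*1000)
yaw=np.radians(o["orientation"][2]);Rt=np.array([[np.cos(yaw),np.sin(yaw)],[-np.sin(yaw),np.cos(yaw)]])
off=Rt@(c-o["tool_pos"][:2]);dy=y-(o["orientation"][2]+90);print("tool-frame offset mm",off*1000,"yaw off",dy)
ty=-16.35-dy-90;yr=np.radians(ty);Rn=np.array([[np.cos(yr),-np.sin(yr)],[np.sin(yr),np.cos(yr)]])
t=np.array([.53749,.22449])-Rn@off;print("target tcp",t,"yaw",ty,"delta/.8",(t-o["tool_pos"][:2])/.8,"turn/180",(ty-o["orientation"][2])/180)
E
```

```text
hole 394.1535396575928 76.34494018554688 (25.35880470275879, 29.908531188964844) 614
hole 118.58108329772949 76.36678123474121 (25.32241439819336, 29.913122177124023) 612
bezel [ 0.54834698 -0.26239094] 5.181641240151228 [[ 0.82  0.07]
 [-0.82 -0.07]] minus tcp [-0.9560741 -0.1327836]
tool-frame offset mm [ 0.04552978 -0.96417644] yaw off -0.021678607565172925
target tcp [0.53842809 0.22426262] yaw -106.32832139243483 delta/.8 [-0.01359371  0.60815097] turn/180 -0.11962022911195128
```

Emit:
{"name": "play_rows", "arguments": {
  "deltas": [
    [0, 0.025, 0, 0, 0, -0.008],
    [-0.001, 0.045, 0, 0, 0, -0.01],
    [-0.001, 0.05, 0, 0, 0, -0.012],
    [-0.0015, 0.05, 0, 0, 0, -0.012],
    [-0.0015, 0.05, 0, 0, 0, -0.012],
    [-0.0015, 0.05, 0, 0, 0, -0.012],
    [-0.0015, 0.05, 0, 0, 0, -0.012],
    [-0.0015, 0.05, 0, 0, 0, -0.012],
    [-0.0015, 0.05, 0, 0, 0, -0.012],
    [-0.0015, 0.05, 0, 0, 0, -0.01]
  ]
}}

```text
clock: 17.65
tool_pos: [0.5388, 0.1146, 0.1831]
orientation: [179.9, -0.1, -105.0]
force: [1.8, -0.4, -3.0]
opening: 0.0236
gripper_force: 30.0
```

Emit:
{"name": "play_rows", "arguments": {
  "deltas": [
    [-0.001, 0.05, 0, 0, 0, -0.005],
    [0, 0.045, 0, 0, 0, -0.0025],
    [0, 0.03, 0, 0, 0, 0],
    [0, 0.013, 0, 0, 0, 0],
    [0, 0, 0, 0, 0, 0],
    [0, 0, 0, 0, 0, 0],
    [0, 0, 0, 0, 0, 0]
  ]
}}

```text
clock: 18.35
tool_pos: [0.539, 0.2227, 0.1843]
orientation: [180.0, -0.1, -106.3]
force: [-0.1, 0.6, -2.5]
opening: 0.0233
gripper_force: 30.0
```

Emit:
{"name": "play_rows", "arguments": {
  "deltas": [
    [-0.001, 0.002, -0.02, 0, 0, 0],
    [0, 0, -0.03, 0, 0, 0],
    [0, 0, -0.02, 0, 0, 0],
    [0, 0, -0.01, 0, 0, 0],
    [0, 0, -0.005, 0, 0, 0],
    [0, 0, 0, 0, 0, 0],
    [0, 0, 0, 0, 0, 0]
  ]
}}

```text
clock: 19.05
tool_pos: [0.539, 0.2256, 0.1177]
orientation: [-179.9, 0.1, -106.3]
force: [0.6, -0.3, -2.7]
opening: 0.0236
gripper_force: 30.0
```

```bash
python3 - <<'E'
from h import *
m,p,d,o=shoot("hov1");print(o["force"],o["opening"])
a=p[46:106,90:150];b=p[46:106,364:424];cv2.imwrite("pics/hov1c.png",cv2.resize(np.hstack([a,b]),None,fx=6,fy=6,interpolation=cv2.INTER_CUBIC))
P=holes(m,p,o,[(394,76),(119,76)]);c,y,r=fit(H4[[0,3]],P);print("bezel",c,y,(np.array(P)).round(4))
R=lambda a:np.array([[np.cos(a),-np.sin(a)],[np.sin(a),np.cos(a)]])
T=np.array([.53749,.22449])+H4@R(np.radians(-16.35)).T
print("threads",T[[0,3]].round(4),[proj(m,[*T[i],.08]) for i in (0,3)])
E
```

```text
t 19.05 tcp [0.539  0.2256 0.1177] rpy [-1.7995e+02  6.0000e-02 -1.0628e+02]
[ 0.57985591 -0.25225981 -2.74657328] 0.023601843789135633
hole 395.59619331359863 76.33955764770508 (23.227231979370117, 28.83165168762207) 530
hole 115.5958309173584 76.34060859680176 (20.103925704956055, 28.724525451660156) 455
bezel [0.53879227 0.22520753] -16.317679859944928 [[0.4472 0.1551 0.1087]
 [0.5782 0.1168 0.1087]]
threads [[0.4461 0.1544]
 [0.5766 0.1161]] [array([374.21732938,  78.62702807]), array([141.11929113,  78.48512635])]
```

View pics/hov1c.png

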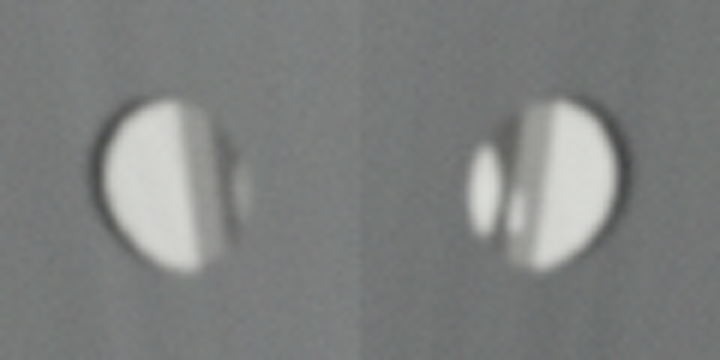

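Through the holes the boss shows only as slivers (perspective), so I'll measure the cage and display edges through the windows, in the bezel's frame, within one picture.

```bash
cat >> h.py <<'E'
def rel(tag):
    ms=[];
    for i in range(3): m,p,d,o=shoot(tag+str(i));ms.append((m,p,d,o))
    for m,p,d,o in ms:
        P=[ray(m,394.15,76.34,o["tool_pos"][2]-.009),ray(m,118.58,76.37,o["tool_pos"][2]-.009)]
        c,y,r=fit(H4[[0,3]],P);a=np.radians(y);R=np.array([[np.cos(a),-np.sin(a)],[np.sin(a),np.cos(a)]])
        W=depthpts(m,d);L=(W[...,:2]-c)@R*1000;z=W[...,2]*1000
        up=np.median(z[60:100,200:300]);
        k=(z>69)&(z<75)&(abs(L[...,0]+35)<16)&(L[...,1]<-25)&(L[...,1]>-60);k[205:]=0
        q=L[k];ys=(q[:,1]>-46)&(q[:,1]<-30)
        print("bezel",c.round(4),round(y,2),"err mm",((c-[.53749,.22449])*1000).round(1),"top z",up.round(1),
         "cage x",np.percentile(q[ys,0],[1,99]).round(1),"ymin",np.percentile(q[:,1],1).round(1),k.sum())
        s=L[...,1];D=(z>50)&(z<60)&(L[...,0]>-15)&(L[...,0]<70)&(s<-20)&(s>-110);D[205:]=0
        print("  disp x",np.percentile(L[D][:,0],[1,99]).round(1),"ymin",np.percentile(L[D][:,1],1).round(1))
    return ms
E
python3 - <<'E'
from h import *
ms=rel("hv")
import pickle
m,p,d,o=pickle.load(open("pics/ter.pkl","rb"))
c=np.array([.53749,.22449]);a=np.radians(-16.35);R=np.array([[np.cos(a),-np.sin(a)],[np.sin(a),np.cos(a)]])
W=depthpts(m,d);L=(W[...,:2]-c)@R*1000;z=W[...,2]*1000
k=(z>69)&(z<75)&(abs(L[...,0]+35)<16)&(L[...,1]<-25)&(L[...,1]>-60);q=L[k];print("ref cage x",np.percentile(q[:,0],[1,99]),"ymin",np.percentile(q[:,1],1))
D=(z>50)&(z<60)&(L[...,0]>-15)&(L[...,0]<70)&(L[...,1]<-20)&(L[...,1]>-110);print("ref disp x",np.percentile(L[D][:,0],[1,99]),"ymin",np.percentile(L[D][:,1],1))
cv2.imwrite("pics/hv.png",cv2.resize(ms[2][1][:300,60:460],None,fx=2,fy=2))
E
```

```text
t 19.1 tcp [0.539  0.2257 0.1177] rpy [-1.7995e+02  6.0000e-02 -1.0628e+02]
t 19.15 tcp [0.5389 0.2257 0.1177] rpy [-1.7995e+02  7.0000e-02 -1.0628e+02]
t 19.2 tcp [0.5388 0.2257 0.1176] rpy [-1.7995e+02  6.0000e-02 -1.0627e+02]
bezel [0.5384 0.2254] -16.31 err mm [0.9 0.9] top z 108.0 cage x [-45.1 -26. ] ymin -53.3 702
  disp x [16.7 64.6] ymin -72.9
bezel [0.5384 0.2255] -16.3 err mm [0.9 1. ] top z 108.0 cage x [-45.1 -25.9] ymin -53.3 701
  disp x [16.6 64.6] ymin -73.0
bezel [0.5383 0.2255] -16.3 err mm [0.8 1. ] top z 107.9 cage x [-44.9 -25.9] ymin -53.3 709
  disp x [16.6 64.8] ymin -73.0
ref cage x [-44.10156839 -25.45865874] ymin -51.81121712846837
ref disp x [ 3.37530016 65.60080408] ymin -102.22724697063111
```

View pics/hv.png

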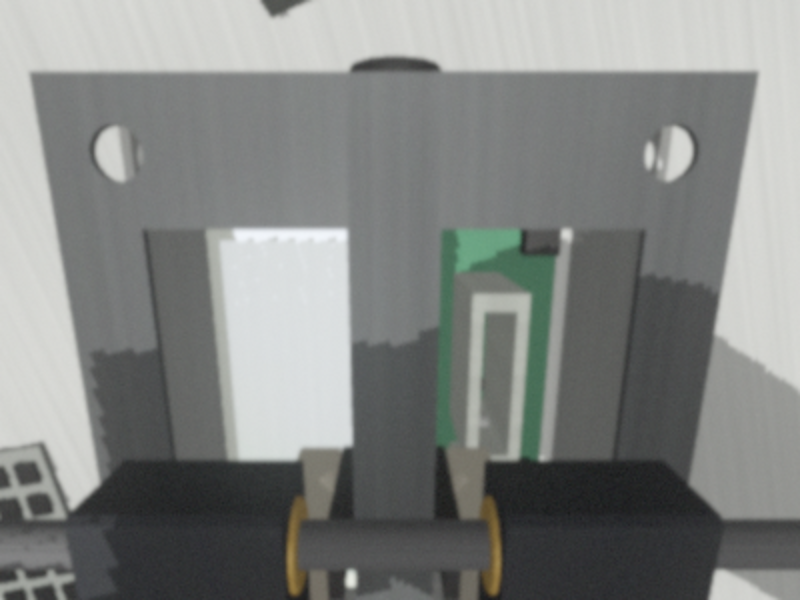

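The bezel is off by about (+0.9, +1.0) mm in the world on two independent measures, and 6 mm high; correcting.

Emit:
{"name": "play_rows", "arguments": {
  "deltas": [
    [-0.0012, -0.0013, -0.003, 0, 0, 0],
    [0, 0, -0.0035, 0, 0, 0],
    [0, 0, 0, 0, 0, 0],
    [0, 0, 0, 0, 0, 0],
    [0, 0, 0, 0, 0, 0]
  ]
}}

```text
clock: 19.75
tool_pos: [0.5375, 0.2244, 0.1116]
orientation: [180.0, -0.0, -106.3]
force: [-0.1, 0.1, -2.7]
opening: 0.0236
gripper_force: 30.0
```

```bash
python3 - <<'E'
from h import *
rel("hw")
E
```

```text
t 19.75 tcp [0.5375 0.2244 0.1116] rpy [ 180.     -0.   -106.28]
t 19.8 tcp [0.5375 0.2244 0.1116] rpy [-180.      0.   -106.28]
t 19.85 tcp [0.5375 0.2244 0.1116] rpy [-180.      0.   -106.28]
bezel [0.5369 0.2242] -16.3 err mm [-0.5 -0.3] top z 102.0 cage x [-43.9 -24.9] ymin -51.7 720
  disp x [16.2 65.6] ymin -73.3
bezel [0.537  0.2242] -16.3 err mm [-0.5 -0.3] top z 102.0 cage x [-44. -25.] ymin -51.8 717
  disp x [16.2 65.6] ymin -73.3
bezel [0.537  0.2242] -16.3 err mm [-0.5 -0.3] top z 102.0 cage x [-44.  -25.1] ymin -51.8 711
  disp x [16.2 65.5] ymin -73.3
```

Emit:
{"name": "play_rows", "arguments": {
  "deltas": [
    [0.0005, 0.0002, 0, 0, 0, 0],
    [0, 0, 0, 0, 0, 0],
    [0, 0, 0, 0, 0, 0],
    [0, 0, 0, 0, 0, 0],
    [0, 0, 0, 0, 0, 0]
  ]
}}

```text
clock: 20.4
tool_pos: [0.5379, 0.2246, 0.1116]
orientation: [180.0, 0.0, -106.3]
force: [0.4, 0.4, -2.9]
opening: 0.0236
gripper_force: 30.0
```

```bash
python3 - <<'E'
from h import *
rel("hx")
m,p,d,o=shoot("sc2","scene");W=depthpts(m,d)
k=(abs(W[...,0]-.4844)<.062)&(abs(W[...,1]-.0044)<.055)&(W[...,2]>.03)&(W[...,2]<.075);print("cart",k.sum(),W[k].max(0) if k.any() else 0)
E
```

```text
t 20.4 tcp [0.5379 0.2246 0.1116] rpy [ 180.      0.   -106.28]
t 20.45 tcp [0.5379 0.2245 0.1116] rpy [-180.     -0.   -106.28]
t 20.5 tcp [0.5379 0.2245 0.1116] rpy [ 180.     -0.   -106.28]
bezel [0.5373 0.2243] -16.3 err mm [-0.2 -0.2] top z 102.0 cage x [-44.2 -25.3] ymin -51.9 713
  disp x [16.2 65.3] ymin -73.3
bezel [0.5373 0.2243] -16.3 err mm [-0.2 -0.2] top z 102.0 cage x [-44.2 -25.3] ymin -51.8 716
  disp x [16.2 65.3] ymin -73.2
bezel [0.5373 0.2243] -16.3 err mm [-0.2 -0.2] top z 102.0 cage x [-44.3 -25.2] ymin -51.9 706
  disp x [16.2 65.4] ymin -73.3
t 20.55 tcp [0.5379 0.2246 0.1116] rpy [-180.      0.   -106.28]
cart 153 [0.50367366 0.02923027 0.06507486]
```

Bezel within 0.3 mm, hovering 10 mm, cartridge still standing in the tray: handing in.

```bash
python3 -c "
from plant import *
print(close_job())"
```

```text
the job is handed in; nothing more can be done
None
```

I handed the job in at about 20.6 s: the cartridge is ejected and standing in the grey tray, and the bezel is held level about 10 mm above the case, with its holes about 0.3 mm from the threaded holes by the wrist camera.

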